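# Clamp a tube in the tacking jig with its barrel bolt

## Task

Lift the tube ring out of the angle-iron vee and lay it on the two rails of the blue tacking jig, between the stop and the brass pad. Then slide the barrel bolt across by its red knob so that its sprung pad seats the tube squarely against the stop, and turn the handle down into the notch of the keeper plate, so that the tube stays clamped when you let go. Feel for the notch and push gently, without ramming the tube into the stop or forcing the handle against the plate, and leave the other things on the bench where they are.

Things in the scene. Friction and masses are not known exactly. Their poses are not given: they have to be found in the camera images.
- jig: Tacking jig fixed to the bench: steel base plate 124 x 290 x 12 mm with blue blocks. Origin on the bench, z up, y along the bolt, which is thrown towards +y. The axis of bolt and seated tube runs along y at x = 0, z = 52 mm. The stop's face is at y = 95 mm (block 74 mm wide, top at z = 84 mm); the bolt's two guide blocks are at y = -28 and -135 mm, tops at z = 66 mm.
- cradle (a point): Point on the tube's axis over the two rails of the jig, 47 mm before the stop (axes as the jig's). The aluminium rails (14 mm thick, 36 mm apart, y = -4 to 95 mm) carry the tube with its axis at this height; a tube laid here, middle over this point, is clear of stop and drawn-back pad. Outside x = +-32 mm nothing stands higher than the base plate here.
- keeper_rail (a point): Point fixed to the jig in the top edge (z = 68 mm, x = -33 mm) of the keeper, a dark upright plate 6 mm thick, 75 mm long. One notch, 11 mm wide, goes from its top edge down to z = 51 mm for the handle's square 9 mm stem. The keeper is screwed on through slots: its notch is up to 7.5 mm to either side of this point along y (bolt travel 49 to 64 mm); find it by feel or sight.
- tube: Tan steel tube ring, 56 mm outside diameter, 55 mm long, open bore, 0.11 to 0.19 kg. Own z axis = tube axis, origin the middle of one end. Starts lying in a dark angle-iron vee 80 mm long on the right, axis level along the vee, 51 mm above the bench; the vee reaches 24 mm to either side of that axis and up to 33 mm above the bench. Grasp across the diameter from above.
- tube_mid (a point): The middle of the tube, on its axis, 27.5 mm from either end (frame as the tube's).
- stop_face (a point): Point on the stop's flat face where the axis of bolt and tube meets it (axes as the jig's): the seated tube's middle lies 27.5 mm from it towards -y.
- knob (a point): Centre of the red ball knob, 24 mm in diameter, on the end of the handle, smooth (it pivots easily in a pinch), 65 mm from the bolt's axis. With the bolt at b and the handle at angle h it lies in the jig's frame at x = -65 sin h, y = -110 mm + b, z = 52 + 65 cos h mm.
- bolt (a joint): Travel of the barrel bolt towards the stop, 0 = drawn back, 68 mm = end of its way; starts at 0 to 14 mm, drags with about 2.5 N. Its 20 mm rod reaches 109 mm behind the handle. The brass pad on its nose (54 mm disc) is at jig y = -5 mm + travel, so it touches the seated tube at 45 mm.
- handle (a joint): Angle of the bolt's handle: 0 = straight up, growing as it turns down towards the jig's -x side, about 1.45 = down on the bottom of the notch. It starts between -0.15 and 0.35 and stays where it is put (about 1.2 N at the knob turns it). Outside the notch the keeper's top edge stops the stem at 0.95; it may slide along the edge. Let go there, the spring pushes the bolt back.
- nose (a joint): How far the sprung pad is pushed into the bolt, 0 to 22 mm; the spring gives 5 N at first touch and 0.5 N more each mm, about 16 N at 22 mm, where the pad is solid and the push on the tube is no longer limited.
- slug: Bystander: turned aluminium boss, 60 mm diameter, 68 mm high; origin at the centre of its underside.
- flanged_elbow: Bystander: white pipe elbow standing on a dark flange, 108 x 90 x 113 mm; origin at the centre of its underside.
- magnet_square: Bystander: red welding magnet, 14 x 90 x 75 mm; origin at the centre of its underside.
Things that resemble listed ones, but are neither listed nor needed, are in the scene too. Leave any green look-alike of the tube alone.

How it is judged:
On the way, in this order (a step that is already met when the one before it is completed fails the run):
1. the tube lies on the two rails of the jig (x of tube_mid in the frame of stop_face between -0.004 and 0.004 m and z of tube_mid in the frame of stop_face between -0.004 and 0.004 m and y of tube_mid in the frame of stop_face above -0.075 m and angle between the z axis of tube and the y axis of jig, either way round below 0.1 rad and contact force between tube and the fingers below 0.1 N), for 0.2 s.
2. the bolt's pad has pushed the tube against the stop and is pressed in at least 1.5 mm (y of tube_mid in the frame of stop_face above -0.0295 m and value of joint nose above 0.0015 m), for 0.1 s.
At the end, for the whole second after the job is handed in: The tube lies on the rails, squarely against the stop (gap under 2 mm, axis within 4 mm and 0.06 rad of the bolt's), the sprung pad presses it with more than 4 N and is pushed in over 1.5 mm, the handle is down in the notch (over 1.3 rad), all at rest and let go (all of step 2 and value of joint handle above 1.3 rad and contact force between nose and tube above 4 N and angle between the z axis of tube and the y axis of jig, either way round below 0.06 rad and x of tube_mid in the frame of stop_face between -0.004 and 0.004 m and z of tube_mid in the frame of stop_face between -0.004 and 0.004 m and linear speed of tube below 0.01 m/s); the robot touches nothing.
It fails at once if the tube is pressed or knocked against the stop with more than 30 N (contact force between tube and datum_stop above 30 N).
It fails at once if the handle is forced against the keeper plate with more than 30 N (contact force between handle and keeper above 30 N).
It fails at once if a bystander is moved by more than 20 mm (distance of any of slug, flanged_elbow, magnet_square from where it was at the start of the episode above 0.02 m).
It also fails if it takes over 64 s, if anything falls off the work surface, if the arm or the gripper's body presses on something with over 40 N, if the wrist force passes 120 N, or if a joint passes its speed limit or range.

## Robot

A 7-joint arm with a two-finger parallel gripper is mounted at the origin on a cart in front of the work surface, level with it; the furniture and walls round the work are solid. World frame = base frame: x ahead of the robot, y to its left, z up, the work surface at z = 0. Lengths are in m, angles in rad, forces in N, time in s.
With the tool pointing down it reaches from about 0.35 to 0.775 m from the base axis. Payload 3.1 kg.
Tool frame: the origin (TCP) lies midway between the tips of the shut fingers; the grasp point (between the pads) lies 19 mm behind it (r.grasp_offset is the distance from the TCP to the grasp point, in m); z points along the fingers, y is the line along which they close (so a half turn about z gives the same grasp; the last joint's range is limited). The gripper opens to 85 mm and grips with 20 to 120 N. Pads are 22 mm wide; open, the fingers measure 114 mm over their backs; the gripper's body (76 mm by 85 mm) begins 54 mm behind the grasp point. The pads swing forward as they close: fully open they stand 13 mm farther back than shut.
Start: joints at [1.256, 0.311, 0.014, 1.512, -0.004, 1.319, -0.027], TCP at [0.148, -0.53, 0.231] pointing down, gripper open.
Joint ranges: [-2.7, 2.7], [-0.3, 1.91], [-1.27, 1.3], [0.12, 2.57], [-1.44, 4.58], [0.2, 2.03], [-3.05, 3.05]. Speed limits (rad/s): [2.79, 2.79, 3.14, 3.14, 3.14, 3.14, 3.14].

## Interface

Orientations are given as a unit quaternion [w, x, y, z].
In Python, from rig import r gives the robot as it stands.
- The arm moves only by the tool step_arm, never from a script. Its argument "commands" is a list of rows, each a list of 3 entries, a list of its own where there are three numbers: the shift along the tool's x, y, z in mm, then the turn about the tool's z in rad, then the closure in counts, from 0 (fully open) to 255 (shut). In form: [[[x, y, z], turn, grip], ...]. A call has 1 to 10 rows; each row is the pose to reach, as a shift and turn from the pose commanded when the call began, along the tool's axes at that moment; what a row does not reach only later rows make up. A row lasts 1/10 s, in which the tool goes at most 50 mm and 8.59 degrees, less where a joint would pass 70% of its speed; a pose out of reach is approached as far as the arm can. A call with a gripper value outside its range is refused whole. The fingers move at their own pace and stop on an object; "squeeze" is the grip in N (left out, the last holds). Time passes only in rows, so rows that repeat a pose let the fingers close. It gives the time, the measured TCP pose, the force, the opening and the grip force at its end, in the units of the state.
- r.get_state(): the state, without advancing time (a new reading comes with each control period).
- r.camera(name): name is "scene" or "top" or "wrist"; returns the picture (400x640x3 uint8, red, green, blue); there is no depth.
- r.camera_params(name): a dict with "fx", "fy", "cx", "cy" (pixels), "eye" and "attitude" of the camera in the world; the wrist camera has in their place "T_tool_cam" (4x4, takes a point from camera to tool coordinates, whose origin is the TCP and whose axes are the flange's). Camera axes: x right, y up, looking along -z (the intrinsics and any distortion apply to the point x, -y, -z); pixel columns grow to the right and rows downward; lengths in m; the calibration is good to about 2 mm. A picture is of the moment at which its call begins: read the wrist's pose just before it. camera_params takes no time and is no camera call.
- r.hand_in(): hands the job in; it is judged then, once.
The state is a dict: "t": time; "joints": joint angles; "qvel": joint speeds; "joint_torque": joint torques, N m; "position": TCP position; "orientation": TCP orientation; "wrist_force": force on the tool from outside, world axes, zero at the start; "torque": the same for the moment, N m; "finger_gap": finger opening in m; "gripper_force": force on a finger pad.
Only numpy, scipy, OpenCV 4.12 (cv2) and the standard library are available. Lean on these libraries where they do the work, as an engineer would, in place of code of your own. Each camera call takes 0.05 s, during which the arm holds its last target. There are 200 camera calls.

## Working session

There is one attempt and no reset: what is moved stays moved. The work goes in short steps, Python scripts to look and compute and a tool call to move; the robot and the scene stay as the last step left them, time stands still between calls to the robot, and variables do not carry over. Pictures are saved under pics/ and viewed, at most 10 in all, crops included, and the job is handed in when it is done.

Besides the shell and the picture viewer there is one more tool, called after "Call:" as name([rows], argument=value, ...), one row to a line, values as JSON. step_arm: Moves the arm, as the interface text tells. Its arguments: {"type":"object","properties":{"commands":{"type":"array"},"squeeze":{"type":"number"}},"required":["commands"]}

```bash
mkdir -p pics; ls; python3 - <<'E'
from rig import r
import cv2
for n in ("scene","top"):
    im=r.camera(n); cv2.imwrite(f"pics/{n}0.png",im[:,:,::-1])
    print(n,r.camera_params(n))
print(r.camera_params("wrist"))
s=r.get_state();print(s, r.grasp_offset)
E
```

```text
pics
scene {'fx': 361.1614024289708, 'fy': 361.1614024289708, 'cx': 319.87162088734664, 'cy': 200.69072613039378, 'eye': array([0.1180126 , 0.52422363, 0.57090187]), 'attitude': array([-0.27912393, -0.15290595,  0.46996915,  0.82330954])}
top {'fx': 519.1085680585267, 'fy': 519.1085680585267, 'cx': 327.8009202113347, 'cy': 198.83424087254164, 'eye': array([ 0.29815786, -0.07474404,  1.55316117]), 'attitude': array([ 0.7111994 ,  0.05968754, -0.05696177, -0.69813192])}
{'fx': 278.19039588520394, 'fy': 278.19039588520394, 'cx': 317.8422819200554, 'cy': 204.83890352176834, 'T_tool_cam': array([[ 1.49092529e-04,  9.52140167e-01,  3.05661707e-01,
         7.72270764e-02],
       [ 9.99999936e-01, -2.41712810e-04,  2.65168826e-04,
        -4.13603535e-04],
       [ 3.26360241e-04,  3.05661648e-01, -9.52140142e-01,
        -1.42784599e-01],
       [ 0.00000000e+00,  0.00000000e+00,  0.00000000e+00,
         1.00000000e+00]])}
{'t': 0.1, 'joints': array([ 1.25632757,  0.31166106,  0.01399964,  1.51286727, -0.00441827,
        1.31919222, -0.02721363]), 'qvel': array([-0.00058674, -0.00128541,  0.00089332, -0.00293848,  0.00081299,
       -0.00066534,  0.00030663]), 'joint_torque': array([ 1.10968769e-03, -3.80855870e+01,  1.46852983e-01, -2.31242752e+01,
        1.22209109e-02,  8.16554704e-03, -3.54731685e-05]), 'position': array([ 0.14801429, -0.52904771,  0.23033315]), 'orientation': array([-1.03315357e-03,  9.90709970e-01,  1.35987706e-01, -1.78623393e-04]), 'wrist_force': array([ 0.28714167,  0.55016655, -0.44201528]), 'torque': array([0.01219906, 0.00763362, 0.02043415]), 'gripper_force': 0.0, 'finger_gap': 0.08518787681435254} 0.0187
```

View pics/scene0.png

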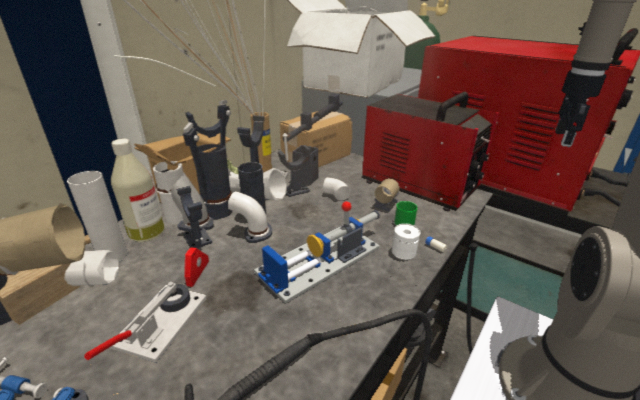

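View pics/top0.png

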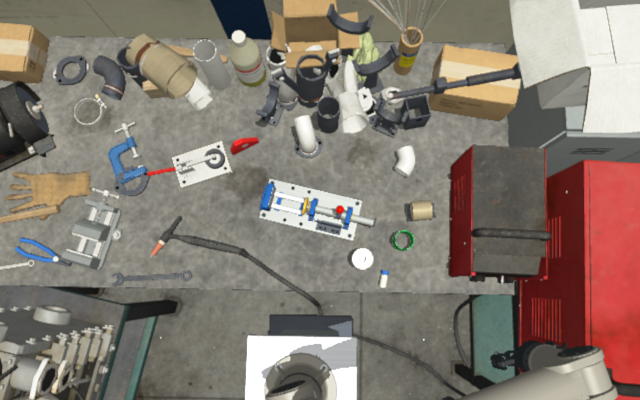

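The scene picture shows the jig with its blue stop at (275,268), red knob (347,206) and the tan tube at (387,194). In the top picture the stop is at (267,195), the knob at (340,210), and the tube in its vee at (422,210). Tube candidates in the top picture are the tan one at (422,210), the green ring at (403,240), which is the look-alike, and the large brown roll at (165,65). The tan one in the dark vee on the right fits, so I'll confirm it in a crop.

```bash
cat > h.py <<'E'
import numpy as np, cv2
from rig import r
from scipy.spatial.transform import Rotation as R
def q2R(q): return R.from_quat(np.roll(q,-1)).as_matrix()
def campose(n,s=None):
    p=r.camera_params(n)
    if n!="wrist": return p,q2R(p["attitude"]),np.array(p["eye"])
    T=p["T_tool_cam"]; Rt=q2R(s["orientation"]); return p,Rt@T[:3,:3],Rt@T[:3,3]+s["position"]
def pix2w(n,uv,z,s=None):
    p,Rc,e=campose(n,s); out=[]
    for u,v in uv:
        d=Rc@np.array([(u-p["cx"])/p["fx"],-(v-p["cy"])/p["fy"],-1]); out.append(e+d*(z-e[2])/d[2])
    return np.array(out)
def w2pix(n,P,s=None):
    p,Rc,e=campose(n,s); c=(np.atleast_2d(P)-e)@Rc
    return np.c_[p["cx"]+p["fx"]*c[:,0]/-c[:,2],p["cy"]-p["fy"]*c[:,1]/-c[:,2]]
E
python3 - <<'E'
from h import *
np.set_printoptions(precision=4,suppress=True)
im=cv2.imread("pics/top0.png")[165:275,250:450]
cv2.imwrite("pics/c0.png",cv2.resize(im,None,fx=4,fy=4,interpolation=cv2.INTER_CUBIC))
print(pix2w("top",[(422,210)],.051),pix2w("top",[(340,210)],.117),pix2w("top",[(362,259)],.068),pix2w("top",[(262,206),(270,180),(362,213),(355,240)],.012))
print(campose("top")[1])
E
```

```text
[[ 0.5204 -0.3424  0.051 ]] [[ 0.5065 -0.1016  0.117 ]] [[ 0.3739 -0.1672  0.068 ]] [[ 0.5295  0.1309  0.012 ]
 [ 0.6096  0.1098  0.012 ]
 [ 0.5138 -0.1696  0.012 ]
 [ 0.4325 -0.1495  0.012 ]]
[[ 0.0187  0.9862 -0.1644]
 [-0.9998  0.0181 -0.0054]
 [-0.0023  0.1644  0.9864]]
```

View pics/c0.png

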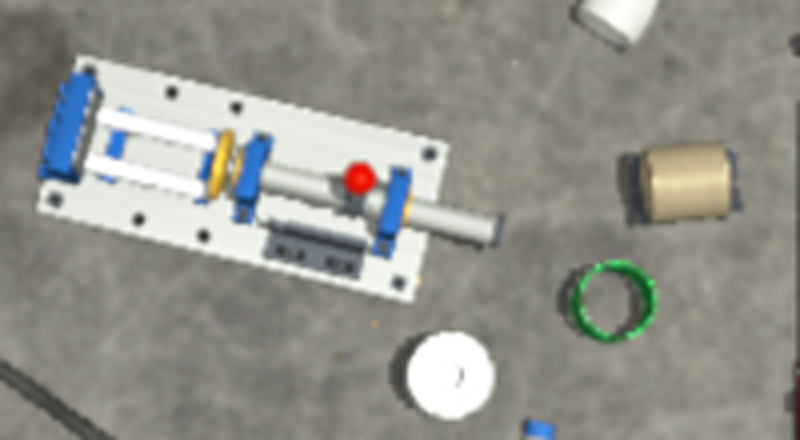

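The crop confirms it: the tan tube is at crop (688,180), lying in the dark vee, with its axis roughly along world y. The green ring at (613,300) is the decoy. The jig plate corners are at (80,55), (40,208), (450,145) and (412,300). Now I'll move the camera over the tube.

Call:
step_arm([
  [[34,-27,0],-0.14,0],
  [[68,-54,0],-0.28,0],
  [[102,-81,0],-0.42,0],
  [[136,-108,0],-0.56,0],
  [[170,-135,0],-0.7,0],
  [[203,-161,0],-0.84,0],
  [[245,-145,0],-0.98,0],
  [[285,-130,0],-1.12,0],
  [[325,-113,5],-1.25,0],
  [[365,-97,15],-1.29,0],
])

```text
t: 1.1
position: [0.4753, -0.3384, 0.2165]
orientation: [0.001, 0.709, 0.705, -0.0]
wrist_force: [0.2, -0.3, 0.2]
finger_gap: 0.0855
gripper_force: 0.0
```

Call:
step_arm([
  [[0,0,0],0,0],
  [[0,0,0],0,0],
])

```text
t: 1.3
position: [0.4734, -0.3371, 0.2145]
orientation: [-0.002, 0.709, 0.705, -0.0]
wrist_force: [-0.7, -1.2, 0.8]
finger_gap: 0.0854
gripper_force: 0.0
```

```bash
python3 - <<'E'
from h import *
np.set_printoptions(precision=4,suppress=True)
s=r.get_state(); im=r.camera("wrist"); cv2.imwrite("pics/w1.png",im[:,:,::-1])
print(s["t"],s["position"],s["joints"]); print(q2R(s["orientation"]))
np.save("s1.npy",np.r_[s["position"],s["orientation"]])
E
```

```text
1.3 [ 0.4734 -0.3371  0.2145] [ 0.8457  0.4131 -0.3652  1.4352  0.1475  1.3243  0.4653]
[[ 0.0067  1.     -0.003 ]
 [ 1.     -0.0067  0.0026]
 [ 0.0025 -0.003  -1.    ]]
```

View pics/w1.png

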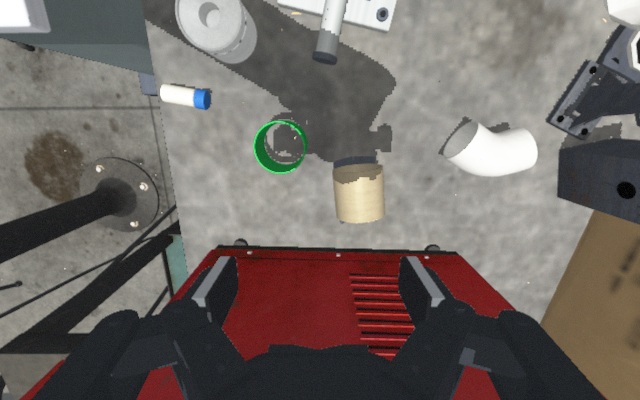

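The wrist picture shows the tube at (333–384, 165–222) and the green ring at (280,146). The red welder's foot line is near row 250, and its slotted front face lies beyond. Next I'll work out the tube's pose and the clearance to the welder.

```bash
cat >> h.py <<'E'
def ld(f):
    a=np.load(f); return dict(position=a[:3],orientation=a[3:])
E
python3 - <<'E'
from h import *
np.set_printoptions(precision=4,suppress=True)
s=ld("s1.npy")
print("sides z.053",pix2w("wrist",[(333,168),(337,219),(383.5,166),(384.5,219)],.053,s))
print("top ends z.079",pix2w("wrist",[(358,165),(361,222)],.079,s))
print("box foot",pix2w("wrist",[(240,246),(432,250)],.0,s))
im=cv2.imread("pics/w1.png")[140:260,300:420]
cv2.imwrite("pics/c1.png",cv2.resize(im,None,fx=5,fy=5,interpolation=cv2.INTER_CUBIC))
E
```

```text
sides z.053 [[ 0.4887 -0.3133  0.053 ]
 [ 0.4939 -0.3733  0.053 ]
 [ 0.5441 -0.3115  0.053 ]
 [ 0.5493 -0.3736  0.053 ]]
top ends z.079 [[ 0.5124 -0.3058  0.079 ]
 [ 0.5179 -0.3671  0.079 ]]
box foot [[ 0.3608 -0.4332  0.    ]
 [ 0.6331 -0.4409  0.    ]]
```

View pics/c1.png

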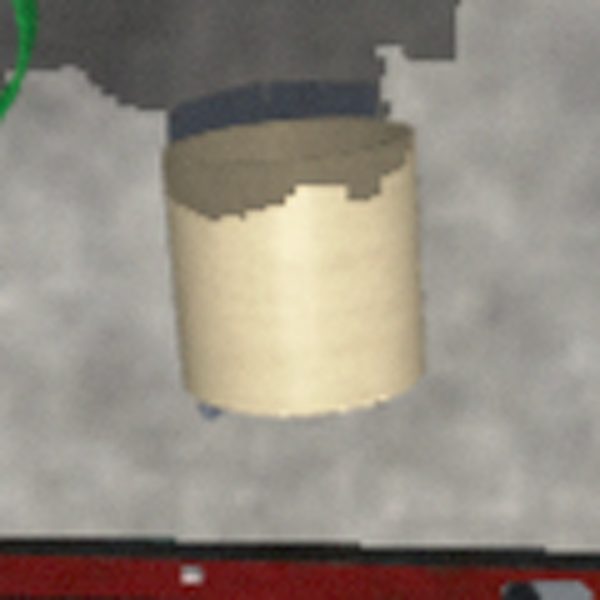

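The crop shows the tube's upper rim at about crop (290,160) and its far end at (300,415). The sides run (165,155)–(188,385) and (413,130)–(424,370).

```bash
python3 - <<'E'
from h import *
np.set_printoptions(precision=4,suppress=True)
s=ld("s1.npy")
c=lambda L:[(300+a/5,140+b/5) for a,b in L]
print("sides",pix2w("wrist",c([(166,160),(187,380),(414,140),(424,370)]),.053,s))
print("top ends z.079",pix2w("wrist",c([(290,160),(305,415)]),.079,s))
# jig from top image plate corners
pc=[(250+a/4,165+b/4) for a,b in [(80,55),(40,208),(450,145),(412,300)]]
P=pix2w("top",pc,.012); print(P)
L=np.array([[62,145],[-62,145],[62,-145],[-62,-145]])/1000.
A=P[:,:2]; a=A-A.mean(0); th=np.arctan2((L[:,0]*a[:,1]-L[:,1]*a[:,0]).sum(),(L*a).sum())
print("jig yaw",th,"ctr",A.mean(0)); 
Rz=R.from_euler('z',th).as_matrix()[:2,:2]; print("res",(A-(L@Rz.T+A.mean(0)))*1000)
E
```

```text
sides [[ 0.4889 -0.3178  0.053 ]
 [ 0.4943 -0.3696  0.053 ]
 [ 0.5435 -0.3137  0.053 ]
 [ 0.5493 -0.3674  0.053 ]]
top ends z.079 [[ 0.5127 -0.3129  0.079 ]
 [ 0.5179 -0.3683  0.079 ]]
[[ 0.6134  0.1099  0.012 ]
 [ 0.4961  0.1355  0.012 ]
 [ 0.5495 -0.1708  0.012 ]
 [ 0.4324 -0.1435  0.012 ]]
jig yaw -0.22386400651783991 ctr [ 0.5229 -0.0172]
res [[-2.0739 -0.4782]
 [ 1.5178 -2.3981]
 [-1.6171  1.5496]
 [ 2.1732  1.3267]]
```

Call:
step_arm([
  [[-1,22,20],-0.05,0],
  [[-3,45,60],-0.105,0],
  [[-3,45,100],-0.105,0],
  [[-3,45,130],-0.105,0],
  [[-3,45,155],-0.105,0],
  [[-3,45,175],-0.105,0],
  [[-3,45,184],-0.105,0],
  [[-3,45,184],-0.105,0],
])

```text
t: 2.15
position: [0.5165, -0.3418, 0.032]
orientation: [-0.001, 0.673, 0.74, -0.001]
wrist_force: [-0.2, 0.5, -0.4]
finger_gap: 0.0857
gripper_force: 0.0
```

Call:
step_arm([
  [[0,0,0],0,100],
  [[0,0,0],0,150],
  [[0,0,0],0,200],
  [[0,0,0],0,200],
  [[0,0,0],0,200],
  [[0,0,0],0,200],
], squeeze=30)

```text
t: 2.75
position: [0.5194, -0.342, 0.0344]
orientation: [0.001, 0.672, 0.741, -0.0]
wrist_force: [-1.5, -0.0, 6.0]
finger_gap: 0.0544
gripper_force: 31.4
```

Call:
step_arm([
  [[0,0,0],0,60],
  [[0,0,2],0,60],
  [[0,0,6],0,60],
  [[0,0,8],0,60],
  [[0,0,8],0,150],
  [[0,0,8],0,200],
  [[0,0,8],0,200],
  [[0,0,8],0,200],
  [[0,0,8],0,200],
])

```text
t: 3.65
position: [0.5187, -0.341, 0.0243]
orientation: [0.0, 0.672, 0.741, 0.0]
wrist_force: [1.4, 0.2, -0.9]
finger_gap: 0.0552
gripper_force: 31.9
```

Call:
step_arm([
  [[0,0,-15],0,200],
  [[0,0,-50],0,200],
  [[0,0,-95],0,200],
  [[30,5,-135],0,200],
  [[70,10,-165],0.06,200],
  [[115,16,-190],0.12,200],
  [[160,23,-200],0.18,200],
  [[205,30,-200],0.24,200],
  [[250,36,-200],0.3,200],
  [[295,42,-200],0.32,200],
])

```text
t: 4.65
position: [0.5311, -0.0424, 0.2256]
orientation: [0.001, 0.782, 0.623, -0.0]
wrist_force: [1.3, -0.5, -1.5]
finger_gap: 0.0548
gripper_force: 32.4
```

Call:
step_arm([
  [[35,4,0],0,200],
  [[60,7,0],0,200],
  [[72,9,0],0,200],
  [[72,9,0],0,200],
  [[72,9,0],0,200],
])

```text
t: 5.15
position: [0.5562, 0.0224, 0.2243]
orientation: [0.001, 0.782, 0.623, -0.001]
wrist_force: [-0.8, -0.1, -1.3]
finger_gap: 0.0546
gripper_force: 32.4
```

```bash
python3 - <<'E'
from h import *
np.set_printoptions(precision=4,suppress=True)
s=r.get_state(); im=r.camera("wrist"); cv2.imwrite("pics/w2.png",im[:,:,::-1])
print(s["t"],s["position"],s["joints"],s["finger_gap"],s["gripper_force"],s["qvel"]); print(q2R(s["orientation"]))
np.save("s2.npy",np.r_[s["position"],s["orientation"]])
E
```

```text
5.15 [0.5562 0.0224 0.2243] [ 0.273   0.3678 -0.4715  1.4895  0.1712  1.3261 -0.4382] 0.05462872117119177 32.397053283057176 [ 0.0206 -0.0022  0.0189  0.005   0.0022 -0.0018 -0.0024]
[[ 0.2232  0.9748 -0.0008]
 [ 0.9748 -0.2232 -0.0022]
 [-0.0023 -0.0003 -1.    ]]
```

View pics/w2.png

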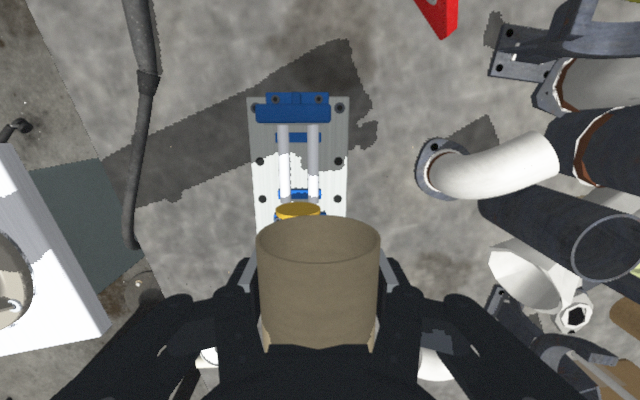

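The stop shows at (293,108) and the rails run from (285,125) to (300,195), aligned well with the tool. The tube is held square at (318,280). I'll enlarge the jig part.

```bash
python3 - <<'E'
import cv2
im=cv2.imread("pics/w2.png")[85:225,230:370]
cv2.imwrite("pics/c2.png",cv2.resize(im,(588,588),interpolation=cv2.INTER_CUBIC))
E
```

```text
(no output)
```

View pics/c2.png

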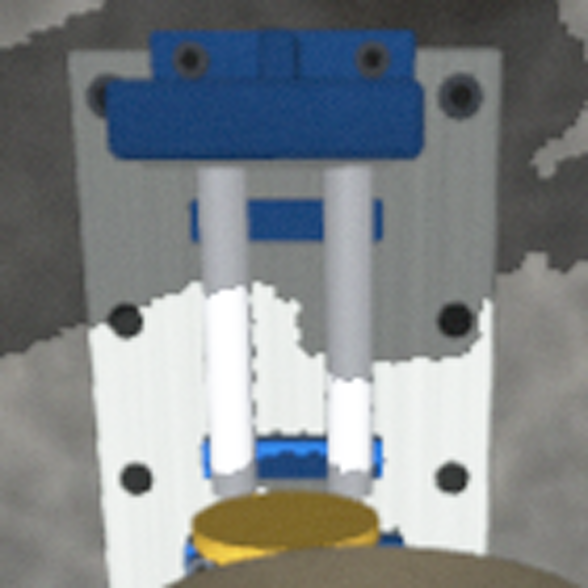

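```bash
python3 - <<'E'
from h import *
np.set_printoptions(precision=4,suppress=True)
s=ld("s2.npy")
f=lambda L,z: pix2w("wrist",[(230+a/4.2,85+b/4.2) for a,b in L],z,s)
S=f([(112,156),(420,156)],.084); C=f([(68,48),(500,48)],.012); E=f([(105,580),(489,580)],.012)
Ra=f([(222,165),(349,165)],.029).mean(0); Rb=f([(233.5,478),(351,478)],.029).mean(0)
pad=f([(193,522),(380,522)],.052)
th=np.arctan2(*(C[1]-C[0])[1::-1]); th2=np.arctan2(*(S[1]-S[0])[1::-1]); v=Ra-Rb; th3=np.arctan2(-v[0],v[1])
print("widths",np.linalg.norm(S[1]-S[0]),np.linalg.norm(C[1]-C[0]),np.linalg.norm(pad[1]-pad[0]),"yaws",th,th2,th3, "L", (C-E)[:,:2],[np.arctan2(-d[0],d[1]) for d in C-E])
t=np.mean([th,th2,th3]); ex=np.array([np.cos(t),np.sin(t)]); ey=np.array([-ex[1],ex[0]])
for n,P,l in (("stop",S.mean(0),(0,.095)),("corner",C.mean(0),(0,.145)),("rails end",Rb,(0,-.004)),("railstop",Ra,(0,.095))):
    print(n,"origin->",P[:2]-ex*l[0]-ey*l[1])
o=S.mean(0)[:2]-ey*.095
print("pad y", (pad.mean(0)[:2]-o)@ey, "yaw",t,"cradle from stop",S.mean(0)[:2]-ey*.047)
E
```

```text
widths 0.07150896082686888 0.12248203333247401 0.05324915713592962 yaws -0.22497197765260535 -0.224961981704483 -0.22450325649492622 L [[0.0369 0.1577]
 [0.0342 0.1583]] [np.float64(-0.2297228226471706), np.float64(-0.21259442212413876)]
stop origin-> [0.5265 0.0053]
corner origin-> [ 0.5213 -0.0164]
rails end origin-> [0.5282 0.0095]
railstop origin-> [0.5264 0.0015]
pad y -0.005692865275528365 yaw -0.22481240528400484 cradle from stop [0.5372 0.0521]
```

Call:
step_arm([
  [[12,-12,20],0,200],
  [[25,-25,60],0,200],
  [[25,-25,105],0,200],
  [[25,-25,140],0,200],
  [[25,-25,165],0,200],
  [[25,-25,180],0,200],
  [[25,-25,187],0,200],
  [[25,-25,190],0,200],
  [[25,-25,190],0,200],
])

```text
t: 6.1
position: [0.5381, 0.0536, 0.0347]
orientation: [0.0, 0.782, 0.623, 0.0]
wrist_force: [0.5, 0.2, -0.3]
finger_gap: 0.0551
gripper_force: 32.4
```

Call:
step_arm([
  [[0,0,3],0,200],
  [[0,0,5],0,200],
  [[0,0,7],0,200],
  [[0,0,7],0,200],
])

```text
t: 6.5
position: [0.5375, 0.0545, 0.0272]
orientation: [0.0, 0.781, 0.624, -0.0]
wrist_force: [-1.2, -0.9, -0.6]
finger_gap: 0.0549
gripper_force: 32.4
```

Call:
step_arm([
  [[0,0,1],0,200],
  [[0,0,2],0,200],
  [[0,0,2],0,200],
])

```text
t: 6.8
position: [0.5381, 0.0546, 0.0255]
orientation: [0.0, 0.781, 0.624, 0.0]
wrist_force: [0.3, -0.8, -1.1]
finger_gap: 0.0549
gripper_force: 32.4
```

Call:
step_arm([
  [[0,0,1],0,200],
  [[0,0,2],0,200],
  [[0,0,2],0,200],
])

```text
t: 7.1
position: [0.5383, 0.0544, 0.0249]
orientation: [0.001, 0.781, 0.624, 0.0]
wrist_force: [-2.6, -1.3, 8.0]
finger_gap: 0.0553
gripper_force: 33.3
```

Contact came at the height I expected. Next I'll release and lift.

Call:
step_arm([
  [[0,0,-1],0,150],
  [[0,0,-1],0,100],
  [[0,0,-1],0,50],
  [[0,0,-1],0,0],
  [[0,0,-1],0,0],
  [[0,0,-1],0,0],
  [[0,0,-20],0,0],
  [[0,0,-60],0,0],
  [[0,0,-105],0,0],
  [[0,0,-120],0,0],
])

```text
t: 8.1
position: [0.5405, 0.0555, 0.148]
orientation: [0.002, 0.781, 0.624, 0.004]
wrist_force: [1.0, 0.1, 0.2]
finger_gap: 0.0854
gripper_force: 0.0
```

Call:
step_arm([
  [[-30,0,-30],0,0],
  [[-60,0,-60],0,0],
  [[-60,0,-60],0,0],
  [[-60,0,-60],0,0],
])

```text
t: 8.5
position: [0.5246, -0.0045, 0.2038]
orientation: [0.0, 0.782, 0.623, 0.001]
wrist_force: [-0.3, 0.7, 0.6]
finger_gap: 0.0856
gripper_force: 0.0
```

```bash
python3 - <<'E'
from h import *
np.set_printoptions(precision=4,suppress=True)
s=r.get_state(); im=r.camera("wrist")
print(s["t"],s["position"],s["joints"])
np.save("s3.npy",np.r_[s["position"],s["orientation"]])
im=im[:,:,::-1]; o=np.array([.527,.0052]); t=-.2248
cv2.imwrite("pics/w3.png",cv2.resize(im[0:300,140:500],(720,600),interpolation=cv2.INTER_CUBIC))
E
```

```text
8.5 [ 0.5246 -0.0045  0.2038] [ 0.3466  0.3124 -0.4741  1.6134  0.1485  1.2504 -0.3795]
```

View pics/w3.png

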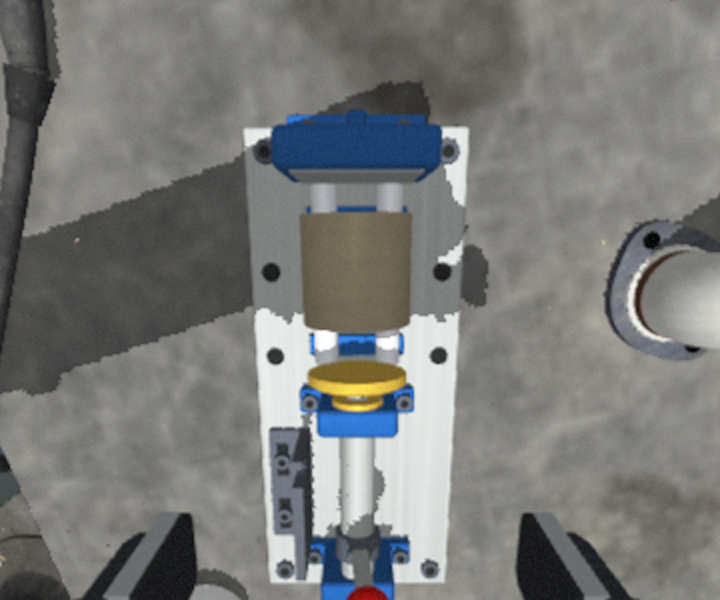

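The tube lies square on the rails at crop (357,270), between the stop and the pad. The knob is at (368,595) and the keeper plate is on the left at (300,500). I'll move back for a better view of the notch and knob.

Call:
step_arm([
  [[-30,0,10],0,0],
  [[-60,0,20],0,0],
  [[-90,0,30],0,0],
  [[-90,0,30],0,0],
  [[-90,0,30],0,0],
])

```text
t: 9.05
position: [0.5036, -0.0905, 0.1718]
orientation: [-0.002, 0.781, 0.624, -0.001]
wrist_force: [0.1, 0.7, 0.4]
finger_gap: 0.0854
gripper_force: 0.0
```

```bash
python3 - <<'E'
from h import *
np.set_printoptions(precision=4,suppress=True)
s=r.get_state(); im=r.camera("wrist")[:,:,::-1]
print(s["t"],s["position"],s["joints"],s["qvel"])
np.save("s4.npy",np.r_[s["position"],s["orientation"]])
cv2.imwrite("pics/w4.png",im)
cv2.imwrite("pics/c4.png",cv2.resize(im[100:320,220:390],None,fx=2.7,fy=2.7,interpolation=cv2.INTER_CUBIC))
E
```

```text
9.05 [ 0.5036 -0.0905  0.1718] [ 0.489   0.3097 -0.4313  1.6935  0.1368  1.1717 -0.2005] [-0.0258 -0.0128 -0.0389 -0.0216 -0.0096  0.0015  0.0004]
```

View pics/c4.png

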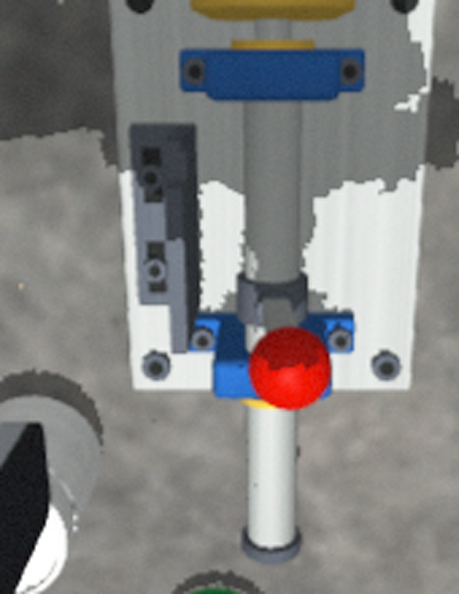

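The knob is at crop (289,368), full-image (327,236). The keeper's top edge runs from crop (180,125) to (190,350), with a possible notch or shadow edge near (175,238). I'll sample the image numerically along the keeper's top edge.

```bash
python3 - <<'E'
from h import *
np.set_printoptions(precision=4,suppress=True,linewidth=220)
s=ld("s4.npy"); o=np.array([.527,.0052]); t=-.2248
ex=np.array([np.cos(t),np.sin(t)]); ey=np.array([-ex[1],ex[0]])
J=lambda x,y,z:np.r_[o+ex*x+ey*y,z]
im=cv2.imread("pics/w4.png")
for z in (.115,.117): 
    K=pix2w("wrist",[(327,236.3)],z,s)[0][:2]-o; print("knob",K@ex,K@ey)
hsv=cv2.cvtColor(im,cv2.COLOR_BGR2HSV); m=((hsv[...,0]<8)|(hsv[...,0]>172))&(hsv[...,1]>150)&(hsv[...,2]>80)
m[:, :250]=0;m[:,400:]=0; ys,xs=np.nonzero(m); print("red",xs.mean(),ys.mean(),len(xs),xs.min(),xs.max(),ys.min(),ys.max())
print("keeper pixels",w2pix("wrist",np.array([J(-.033,y,.068) for y in (-.091,-.0535,-.016)]),s))
g=cv2.cvtColor(im,cv2.COLOR_BGR2GRAY).astype(np.float32)
ysj=np.arange(-.096,-.010,.002)
print("y mm ",(ysj*1000).astype(int))
for x in (-.040,-.037,-.035,-.033,-.031,-.029,-.027):
    P=w2pix("wrist",np.array([J(x,y,.068) for y in ysj]),s).astype(np.float32)
    print("%.3f"%x,cv2.remap(g,P[:,0].copy(),P[:,1].copy(),cv2.INTER_LINEAR).ravel().astype(int))
E
```

```text
knob 0.004375495552669424 -0.11009021451478793
knob 0.004307766414864151 -0.10919272460417843
red 327.0028129395218 236.0731364275668 711 313 341 221 251
keeper pixels [[285.2755 196.1407]
 [283.8615 155.1888]
 [282.3093 110.2357]]
y mm  [-96 -94 -92 -90 -88 -86 -83 -81 -79 -77 -75 -73 -71 -69 -67 -65 -63 -61 -59 -57 -55 -53 -51 -49 -47 -45 -43 -41 -39 -37 -35 -33 -31 -29 -27 -25 -23 -21 -19 -17 -15 -13 -11]
-0.040 [ 75  61 105  57  56  55 100 127 127 127 126 128 125  54  48  59  35  37  61  41  27  31  61  64  64  71 122 126 126 128 127 127 128 128 127 127 128 126 128 124 128 129 121]
-0.037 [108 106  84 101 100  97 105 107 108 110 110 107 107  78  54  58  60  60  60  52  51  53  60  60  64  69 120 125 126 127 126 127 125 128 127 127 127 127 127 127 130 128 129]
-0.035 [125 126 124 125 126 126  99  62  60  62  63  62  62  64  63  55  55  63  60  63  65  63  63  56  62  68 120 124 124 126 124 125 127 126 126 127 126 128 126 129 127 126 128]
-0.033 [125 126 127 128 128 125 116  62  62  64  63  67  63  63  64  56  54  60  63  63  63  64  63  55  57  66 122 127 127 124 127 125 125 125 127 127 127 128 126 125 128 127 126]
-0.031 [106 108 107 110 113 109  93  59  59  58  58  60  59  59  59  55  54  62  62  63  65  61  58  53  53  60 124 129 131 130 129 121 120 123 125 126 131 130 132 132 132 130 132]
-0.029 [ 50  51  46  48  49  48  47  48  48  48  48  48  46  51  47  48  50  57  56  56  54  54  47  46  50  60 121 126 128 126 121  62  60  65  64  60  61 101 127 127 126 129 127]
-0.027 [ 47  47  47  46  48  48  46  46  48  45  48  48  46  48  48  50  48  49  48  47  47  48  47  48  48  60 120 125 125 125 122  54  61  48  45  68  60  91 128 127 126 125 128]
```

```bash
python3 - <<'E'
from h import *
s=ld("s4.npy"); o=np.array([.527,.0052]); t=-.2248
ex=np.array([np.cos(t),np.sin(t)]); ey=np.array([-ex[1],ex[0]])
im=cv2.imread("pics/w4.png"); g=cv2.cvtColor(im,cv2.COLOR_BGR2GRAY)
for v in range(142,192):
    K=pix2w("wrist",[(284,v)],.068,s)[0][:2]-o
    print(v,"%.1f"%(1000*K@ey)," ".join("%3d"%a for a in g[v,266:302]))
print([round(1000*(pix2w("wrist",[(u,160)],.068,s)[0][:2]-o)@ex,1) for u in (266,275,284,293,301)])
E
```

```text
142 -42.1 130 132 133 133 130 128 126 130 130 126 125 129 126 125 124 124 127 127 128 129 130 129 127 125 125 126 129 131 131 129 126 127 125 129 128 130
143 -43.0 130 130 131 133 130 127 128 128 128 127 129 129 127 126 124 122 126 126 123 128 128 128 128 126 126 126 127 129 129 128 126 126 127 130 125 128
144 -43.8 128 131 129 130 129 127 127 129 129 127 127 125 127 125 122 125 128 127 128 128 131 131 126 125 127 126 127 129 130 127 127 126 128 130 126 126
145 -44.7 130 130 115 105 106 105 104 103 104 106 105 102 104 102 101 100 106 101 104 104 106 106 106 105 101 100 123 128 132 128 127 127 123 125 130 126
146 -45.5 129 126  94  72  73  75  75  70  77  75  74  71  74  74  73  74  72  73  71  76  68  68  71  70  71  68  94 123 128 128 129 125 125 126 127 126
147 -46.4 132 113  77  61  63  63  65  63  65  68  68  61  64  65  63  64  62  61  63  56  53  57  52  51  57  49  78 118 128 127 128 126 126 127 127 126
148 -47.3 130 107  75  65  62  63  63  63  63  63  64  64  63  67  63  62  63  61  55  55  55  50  54  53  50  48  77 117 130 123 126 127 126 128 129 127
149 -48.1 129 106  74 
[... 5995 characters left out ...]
08 227 231 218 156 124 124 125 125 123 129 126 126 125 126  98  66  61  64  98 111  82  48  49  49  48  46  75 182 226 231 230 230 229 231 231
189 -84.2 203 227 231 213 154 125 123 117  98  92  88  91  93  94  96 109 109 111 109 122 128 107  68  45  51  46  46  76 208 232 232 231 231 230 230 228
190 -85.2 199 227 230 209 150 123 123 119  87  58  57  58  57  58  71 112 126 127 129 125 125 115  74  45  47  48  46  77 208 231 231 231 230 230 231 228
191 -86.1 191 225 229 226 167 124 122 125  86  50  55  55  56  52  66 110 126 127 129 125 125 122  80  47  50  47  49  78 208 233 231 231 230 228 231 230
[np.float64(-49.0), np.float64(-41.0), np.float64(-33.0), np.float64(-25.1), np.float64(-18.0)]
```

The pixel patch shows the notch. Its floor is in rows 156–166 (jig y −66 to −54, centre about −60), and the knob is at y ≈ −109.5. The bolt therefore needs about 50 mm of travel, which is inside the stated 49–64 mm. Now I'll turn the gripper so it closes along the bolt and go to the knob.

Call:
step_arm([
  [[-3,1,0],-0.15,0],
  [[-6,3,0],-0.3,0],
  [[-8,4,0],-0.45,0],
  [[-11,6,0],-0.6,0],
  [[-11,6,0],-0.75,0],
  [[-11,6,0],-0.9,0],
  [[-11,6,0],-1.05,0],
  [[-11,6,0],-1.2,0],
  [[-11,6,0],-1.35,0],
  [[-11,6,0],-1.5,0],
])

```text
t: 10.1
position: [0.5086, -0.1008, 0.1736]
orientation: [0.0, 0.141, 0.99, 0.001]
wrist_force: [0.3, -0.4, 0.8]
finger_gap: 0.0853
gripper_force: 0.0
```

Call:
step_arm([
  [[0,0,0],-0.071,0],
  [[0,0,0],-0.071,0],
])

```text
t: 10.3
position: [0.5085, -0.1011, 0.1735]
orientation: [0.0, 0.109, 0.994, 0.001]
wrist_force: [0.2, -1.0, 0.0]
finger_gap: 0.0856
gripper_force: 0.0
```

```bash
cat >> h.py <<'E'
o=np.array([.527,.0052]); t=-.2248
ex=np.array([np.cos(t),np.sin(t)]); ey=np.array([-ex[1],ex[0]])
def js():
    s=r.get_state(); d=s["position"][:2]-o; f=s["wrist_force"]; Rt=q2R(s["orientation"])
    print("t %.2f jig mm x %.1f y %.1f z %.1f | F jig x %.1f y %.1f z %.1f | tool y yaw err %.3f gap %.4f gf %.1f"%(s["t"],1e3*d@ex,1e3*d@ey,1e3*s["position"][2],f[:2]@ex,f[:2]@ey,f[2],np.arctan2(Rt[:2,1]@ex,Rt[:2,1]@ey),s["finger_gap"],s["gripper_force"]))
    return s
E
python3 - <<'E'
from h import *
s=js(); print(s["joints"])
im=r.camera("wrist"); cv2.imwrite("pics/w5.png",im[:,:,::-1]); np.save("s5.npy",np.r_[s["position"],s["orientation"]])
hsv=cv2.cvtColor(im,cv2.COLOR_RGB2HSV); m=((hsv[...,0]<8)|(hsv[...,0]>172))&(hsv[...,1]>150)&(hsv[...,2]>80)
n,l,st,c=cv2.connectedComponentsWithStats(m.astype(np.uint8)); i=[k for k in range(1,n) if st[k,4]>150]; print(st[i],c[i])
for k in i:
    K=pix2w("wrist",[c[k]],.117,s)[0][:2]-o; print(1e3*K@ex,1e3*K@ey)
E
```

```text
t 10.30 jig mm x 5.6 y -107.8 z 173.5 | F jig x 0.5 y -0.9 z 0.0 | tool y yaw err -0.006 gap 0.0856 gf 0.0
[ 0.71506665  0.37081226 -0.71599644  1.66919513  0.25650217  1.19787152
  1.29039164]
[[ 302  208   30   30  699]
 [   0  248   24   30  403]
 [ 536  266  104   66 4013]
 [   0  302   31   55  293]
 [   0  313   71   87 2363]] [[316.62517883 222.31759657]
 [  9.18858561 262.17121588]
 [594.3585846  302.02392225]
 [ 12.79180887 330.78156997]
 [ 34.1527719  364.15911976]]
4.227016896889172 -108.73164496810168
39.82501883829769 -355.6542477266817
75.67345575340558 127.66700449553342
107.718770017309 -375.0906330522355
145.45224678125646 -367.9290774936205
```

Call:
step_arm([
  [[1,-1,35],0,0],
  [[1,-1,60],0,0],
  [[1,-1,73],0,0],
  [[1,-1,78],0,0],
  [[1,-1,78],0,60],
  [[1,-1,78],0,120],
  [[1,-1,78],0,170],
  [[1,-1,78],0,230],
  [[1,-1,78],0,230],
  [[1,-1,78],0,230],
], squeeze=25)

```text
t: 11.35
position: [0.5076, -0.1041, 0.0964]
orientation: [0.001, 0.111, 0.994, 0.0]
wrist_force: [-0.4, 2.1, 5.6]
finger_gap: 0.022
gripper_force: 24.4
```

```bash
python3 -c "
from h import *
js()"
```

```text
t 11.35 jig mm x 5.5 y -110.8 z 96.4 | F jig x -0.9 y 2.0 z 5.6 | tool y yaw err -0.002 gap 0.0220 gf 24.4
```

The gap and the upward force suggest the pads sit a little above the ball's centre, so I'll regrasp slightly lower.

Call:
step_arm([
  [[0,0,0],0,160],
  [[0,0,2],0,160],
  [[0,0,4],0,160],
  [[0,0,4],0,200],
  [[0,0,4],0,230],
  [[0,0,4],0,230],
  [[0,0,4],0,230],
])

```text
t: 12.05
position: [0.5059, -0.1045, 0.0906]
orientation: [-0.001, 0.111, 0.994, 0.0]
wrist_force: [-0.0, -0.6, -4.2]
finger_gap: 0.0221
gripper_force: 24.6
```

```bash
python3 -c "
from h import *
js()"
```

```text
t 12.05 jig mm x 3.9 y -111.6 z 90.6 | F jig x 0.1 y -0.6 z -4.2 | tool y yaw err -0.002 gap 0.0221 gf 24.6
```

Call:
step_arm([
  [[0,0,0],0,160],
  [[0,0,-1],0,160],
  [[0,0,-2],0,160],
  [[0,0,-2],0,230],
  [[0,0,-2],0,230],
  [[0,0,-2],0,230],
], squeeze=30)

```text
t: 12.65
position: [0.5074, -0.1047, 0.0941]
orientation: [0.001, 0.111, 0.994, -0.0]
wrist_force: [-1.3, -0.7, 5.0]
finger_gap: 0.0218
gripper_force: 29.3
```

```bash
python3 -c "
from h import *
js()"
```

```text
t 12.65 jig mm x 5.3 y -111.5 z 94.1 | F jig x -1.1 y -1.0 z 5.0 | tool y yaw err -0.002 gap 0.0218 gf 29.3
```

Call:
step_arm([
  [[0,3,0],0,230],
  [[0,7,0],0,230],
  [[0,11,0],0,230],
  [[0,15,0],0,230],
  [[0,19,0],0,230],
  [[0,22,0],0,230],
  [[0,25,0],0,230],
  [[0,28,0],0,230],
  [[0,30,0],0,230],
])

```text
t: 13.55
position: [0.5137, -0.0766, 0.094]
orientation: [0.001, 0.112, 0.994, -0.001]
wrist_force: [-1.1, -2.1, 6.5]
finger_gap: 0.0222
gripper_force: 29.4
```

```bash
python3 -c "
from h import *
js()"
```

```text
t 13.55 jig mm x 5.3 y -82.7 z 94.0 | F jig x -0.6 y -2.3 z 6.5 | tool y yaw err -0.001 gap 0.0222 gf 29.4
```

Drag is 2.3 N as expected. I'll keep going slowly toward the stop.

Call:
step_arm([
  [[0,2,0],0,230],
  [[0,4,0],0,230],
  [[0,6,0],0,230],
  [[0,8,0],0,230],
  [[0,9.5,0],0,230],
  [[0,11,0],0,230],
  [[0,12.5,0],0,230],
  [[0,14,0],0,230],
  [[0,15,0],0,230],
  [[0,15,0],0,230],
])

```text
t: 14.55
position: [0.517, -0.0624, 0.094]
orientation: [0.001, 0.112, 0.994, -0.001]
wrist_force: [-0.4, -3.0, 6.3]
finger_gap: 0.0221
gripper_force: 29.4
```

```bash
python3 -c "
from h import *
js()"
```

```text
t 14.55 jig mm x 5.3 y -68.1 z 94.0 | F jig x 0.3 y -3.0 z 6.3 | tool y yaw err -0.001 gap 0.0221 gf 29.4
```

Call:
step_arm([
  [[0,1,0],0,230],
  [[0,2,0],0,230],
  [[0,2,0],0,230],
])

```text
t: 14.85
position: [0.5174, -0.0609, 0.0941]
orientation: [0.0, 0.112, 0.994, -0.002]
wrist_force: [-1.1, -2.6, 5.6]
finger_gap: 0.0218
gripper_force: 29.4
```

Call:
step_arm([
  [[0,1,0],0,230],
  [[0,2,0],0,230],
  [[0,2,0],0,230],
])

```text
t: 15.15
position: [0.5175, -0.0607, 0.094]
orientation: [0.0, 0.112, 0.994, -0.003]
wrist_force: [-2.3, -6.2, 7.6]
finger_gap: 0.022
gripper_force: 29.5
```

```bash
python3 -c "
from h import *
js()"
```

```text
t 15.15 jig mm x 5.5 y -66.4 z 94.0 | F jig x -0.8 y -6.6 z 7.6 | tool y yaw err 0.000 gap 0.0220 gf 29.5
```

The tube is seated at TCP y ≈ −66.4, which is b ≈ 45. The notch at b ≈ 50 then corresponds to TCP y ≈ −61.5. I'll compress the spring gently.

Call:
step_arm([
  [[0,1,0],0,230],
  [[0,2,0],0,230],
  [[0,3,0],0,230],
  [[0,4,0],0,230],
  [[0,4,0],0,230],
  [[0,4,0],0,230],
])

```text
t: 15.75
position: [0.5182, -0.0584, 0.094]
orientation: [0.0, 0.113, 0.994, -0.004]
wrist_force: [-3.4, -8.3, 7.3]
finger_gap: 0.022
gripper_force: 29.6
```

```bash
python3 -c "
from h import *
js()"
```

```text
t 15.75 jig mm x 5.6 y -63.9 z 94.0 | F jig x -1.4 y -8.9 z 7.3 | tool y yaw err 0.002 gap 0.0220 gf 29.6
```

Call:
step_arm([
  [[5,1,0],0,230],
  [[11,2,0],0,230],
  [[16,2.5,1],0,230],
  [[20,2.5,2],0,230],
  [[25,2.5,3.5],0,230],
  [[30,2.5,5],0,230],
  [[34,2.5,7],0,230],
  [[38,2.5,9.5],0,230],
  [[42,2.5,12],0,230],
  [[42,2.5,12],0,230],
])

```text
t: 16.75
position: [0.4768, -0.0471, 0.0808]
orientation: [-0.001, 0.113, 0.994, -0.004]
wrist_force: [-2.0, -8.4, 1.2]
finger_gap: 0.0221
gripper_force: 30.6
```

```bash
python3 -c "
from h import *
js()"
```

```text
t 16.75 jig mm x -37.3 y -62.2 z 80.8 | F jig x -0.1 y -8.7 z 1.2 | tool y yaw err 0.002 gap 0.0221 gf 30.6
```

Call:
step_arm([
  [[4,0.5,3],0,230],
  [[8,1,7],0,230],
  [[11,1,10],0,230],
  [[11,1,10],0,230],
])

```text
t: 17.15
position: [0.466, -0.0437, 0.0704]
orientation: [-0.001, 0.113, 0.994, -0.004]
wrist_force: [-0.9, -9.5, -0.9]
finger_gap: 0.0223
gripper_force: 31.0
```

```bash
python3 -c "
from h import *
js()"
```

```text
t 17.15 jig mm x -48.6 y -61.3 z 70.4 | F jig x 1.2 y -9.5 z -0.9 | tool y yaw err 0.002 gap 0.0223 gf 31.0
```

Call:
step_arm([
  [[1.5,0,2],0,230],
  [[3,0,3.5],0,230],
  [[4,0,5],0,230],
  [[5,0,6.5],0,230],
  [[5,0,6.5],0,230],
])

```text
t: 17.65
position: [0.4612, -0.0427, 0.0641]
orientation: [-0.001, 0.113, 0.994, -0.004]
wrist_force: [-1.7, -10.0, 1.3]
finger_gap: 0.0223
gripper_force: 31.3
```

```bash
python3 -c "
from h import *
js()"
```

```text
t 17.65 jig mm x -53.4 y -61.3 z 64.1 | F jig x 0.6 y -10.2 z 1.3 | tool y yaw err 0.002 gap 0.0223 gf 31.3
```

There's no resistance at h ≈ 1.0, so the stem is entering the notch. I'll continue.

Call:
step_arm([
  [[1,0,2],0,230],
  [[2,0,4],0,230],
  [[3,0,5.5],0,230],
  [[3,0,5.5],0,230],
])

```text
t: 18.05
position: [0.458, -0.0419, 0.0585]
orientation: [-0.001, 0.113, 0.994, -0.004]
wrist_force: [-2.0, -9.6, 0.6]
finger_gap: 0.022
gripper_force: 31.5
```

```bash
python3 -c "
from h import *
js()"
```

```text
t 18.05 jig mm x -56.7 y -61.3 z 58.5 | F jig x 0.2 y -9.8 z 0.6 | tool y yaw err 0.002 gap 0.0220 gf 31.5
```

Call:
step_arm([
  [[1.5,0,3],0,230],
  [[2.5,0,6],0,230],
  [[3.7,0,9],0,230],
  [[4.7,0,12],0,230],
  [[5.4,0,15],0,230],
  [[6.1,0,18.5],0,230],
  [[6.1,0,18.5],0,230],
])

```text
t: 18.75
position: [0.4517, -0.0403, 0.0397]
orientation: [-0.002, 0.113, 0.994, -0.004]
wrist_force: [-1.4, -10.2, 0.0]
finger_gap: 0.022
gripper_force: 32.0
```

```bash
python3 -c "
from h import *
js()"
```

```text
t 18.75 jig mm x -63.2 y -61.2 z 39.7 | F jig x 0.9 y -10.3 z 0.0 | tool y yaw err 0.002 gap 0.0220 gf 32.0
```

Handle is at about 1.4, and I'll take it to the bottom, about 1.45.

Call:
step_arm([
  [[0.3,0,1.5],0,230],
  [[0.5,0,3],0,230],
  [[0.5,0,4],0,230],
  [[0.5,0,4],0,230],
])

```text
t: 19.15
position: [0.4511, -0.0402, 0.0359]
orientation: [-0.002, 0.113, 0.994, -0.004]
wrist_force: [-1.9, -9.1, 1.1]
finger_gap: 0.022
gripper_force: 32.1
```

```bash
python3 -c "
from h import *
js()"
```

```text
t 19.15 jig mm x -63.8 y -61.2 z 35.9 | F jig x 0.2 y -9.3 z 1.1 | tool y yaw err 0.002 gap 0.0220 gf 32.1
```

Call:
step_arm([
  [[0,-1,0],0,230],
  [[0,-2,0],0,230],
  [[0,-3,0],0,230],
  [[0,-3,0],0,230],
])

```text
t: 19.55
position: [0.4511, -0.0405, 0.0361]
orientation: [-0.001, 0.112, 0.994, -0.002]
wrist_force: [-1.3, -6.6, 0.2]
finger_gap: 0.022
gripper_force: 32.0
```

```bash
python3 -c "
from h import *
js()"
```

```text
t 19.55 jig mm x -63.8 y -61.5 z 36.1 | F jig x 0.2 y -6.7 z 0.2 | tool y yaw err 0.000 gap 0.0220 gf 32.0
```

Call:
step_arm([
  [[0,-1,0],0,230],
  [[0,-2,0],0,230],
  [[0,-3,0],0,230],
  [[0,-3,0],0,230],
])

```text
t: 19.95
position: [0.4513, -0.0405, 0.0365]
orientation: [-0.001, 0.111, 0.994, -0.0]
wrist_force: [-2.0, -3.0, -0.3]
finger_gap: 0.0217
gripper_force: 31.9
```

```bash
python3 -c "
from h import *
js()"
```

```text
t 19.95 jig mm x -63.6 y -61.5 z 36.5 | F jig x -1.3 y -3.4 z -0.3 | tool y yaw err -0.002 gap 0.0217 gf 31.9
```

The notch now carries the spring, since y stays at −61.5 as I relax. I'll open and lift clear.

Call:
step_arm([
  [[0,-1,0],0,170],
  [[0,-1,0],0,120],
  [[0,-1,0],0,60],
  [[0,-1,0],0,60],
  [[0,-1,0],0,60],
  [[0,-1,-15],0,60],
  [[0,-1,-45],0,60],
  [[0,-1,-85],0,60],
  [[0,-1,-120],0,60],
  [[0,-1,-120],0,60],
])

```text
t: 20.95
position: [0.4558, -0.0409, 0.1616]
orientation: [0.006, 0.111, 0.994, -0.0]
wrist_force: [1.1, 0.2, 0.1]
finger_gap: 0.0651
gripper_force: 0.0
```

Call:
step_arm([
  [[20,0,-20],0,60],
  [[30,0,-30],0,60],
  [[30,0,-30],0,60],
  [[30,0,-30],0,60],
])

```text
t: 21.35
position: [0.4224, -0.035, 0.1863]
orientation: [0.0, 0.111, 0.994, -0.0]
wrist_force: [0.5, 0.1, -0.5]
finger_gap: 0.0654
gripper_force: 0.0
```

```bash
python3 - <<'E'
from h import *
s=js(); w=r.camera("wrist")[:,:,::-1]; t=r.camera("top")[:,:,::-1]
a=cv2.resize(t[165:275,250:450],None,fx=3.5,fy=3.5,interpolation=cv2.INTER_CUBIC)[:, :700]
b=cv2.resize(w[:,:],None,fx=.5,fy=.5)
c=w[:200,150:550]
b=np.hstack([cv2.resize(c,(440,215)),np.zeros((215,260,3),np.uint8)])
cv2.imwrite("pics/f.png",np.vstack([a,b]))
E
```

```text
t 21.35 jig mm x -93.0 y -62.5 z 186.3 | F jig x 0.5 y 0.2 z -0.5 | tool y yaw err -0.002 gap 0.0654 gf 0.0
```

View pics/f.png

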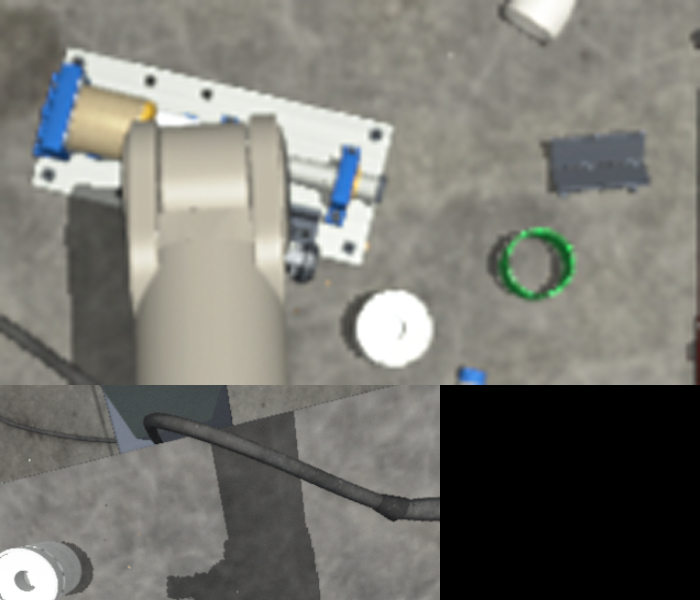

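The tube sits square against the stop at (95,120) with the pad behind it at (150,110), and the bolt is still thrown, with its rod end now at (380,185). The bystanders haven't moved. I'll check the knob's position by colour in the wrist picture before handing in.

```bash
python3 - <<'E'
from h import *
s=js(); im=r.camera("wrist")
hsv=cv2.cvtColor(im,cv2.COLOR_RGB2HSV); m=((hsv[...,0]<8)|(hsv[...,0]>172))&(hsv[...,1]>150)&(hsv[...,2]>60)
n,l,st,c=cv2.connectedComponentsWithStats(m.astype(np.uint8))
for k in range(1,n):
    if st[k,4]>80:
        K=pix2w("wrist",[c[k]],.06,s)[0][:2]-o; print(st[k],1e3*K@ex,1e3*K@ey)
E
```

```text
t 21.45 jig mm x -93.1 y -62.4 z 185.9 | F jig x -0.3 y -0.6 z -0.2 | tool y yaw err -0.002 gap 0.0655 gf 0.0
[307 217  23  23 415] -60.97261653624905 -61.84998961474338
[   0  249   73  136 2569] 57.94497878138928 -396.92212283448725
[   0  296   58  104 2717] 112.11923471343174 -424.92312921198214
[521 323  51  58 962] 92.70171202271607 215.3581773446293
[  0 363  24  37 410] 157.53483849302486 -458.4181223643932
```

```bash
python3 -c "
from rig import r
print(r.hand_in())"
```

```text
the job is handed in; nothing more can be done
None
```

I handed the job in at about 21.5 s with the tube seated against the stop, the bolt thrown about 50 mm and the handle down in the keeper notch (about 1.45 rad by the gripper's position). The last pictures show it holding with the gripper clear and the bystanders in place, but the hand-in returned no verdict.

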